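Close and latch the instrument case that was left open

ROBOT

A 6-joint arm with a two-finger parallel gripper is mounted at the origin on a cart in front of the work surface, level with it; the furniture and walls round the work are solid. World frame = base frame: x ahead of the robot, y to its left, z up, the work surface at z = 0. Lengths are in m, angles in rad, forces in N, time in s.
With the tool pointing down it reaches from about 0.25 to 0.725 m from the base axis. Payload 4 kg.
Tool frame: the origin (TCP) lies midway between the tips of the shut fingers; the grasp point (between the pads) lies 19 mm behind it (ctrl.tcp_to_grasp is the distance from the TCP to the grasp point, in m); z points along the fingers, y is the line along which they close (so a half turn about z gives the same grasp; the last joint's range is limited). The gripper opens to 85 mm and grips with 20 to 120 N. Pads are 22 mm wide; open, the fingers measure 114 mm over their backs; the gripper's body (76 mm by 85 mm) begins 54 mm behind the grasp point. The pads swing forward as they close: fully open they stand 13 mm farther back than shut.
Start: joints at [-1.254, 0.241, 0.005, 1.335, 0, 1.571], TCP at [0.156, -0.475, 0.231] pointing down, gripper open.
Joint ranges: [-2.72, 2.72], [-1.05, 1.87], [-1.09, 1.28], [-1.99, 2.15], [-1.42, 1.44], [-3.14, 3.14]. Speed limits (rad/s): [2.79, 2.79, 3.14, 3.14, 3.14, 3.14].

INTERFACE

Orientations are given as a rotation vector (axis times angle).
In Python, from bench import ctrl gives the robot as it stands. The module is installed in compiled form; this text tells all that it offers.
- The arm moves only by the tool arm_command, never from a script. Its arguments are lists of equal length, an entry for each row: "gripper": the gripper's target within -1 to 1 (fully open at 1, half-way at 0, shut at -1); "dp": the shift along the tool's x, y, z each as a share of 7.5 cm, from -1 to 1, a list of three; "spin": the turn about the tool's z as a share of 360 degrees, from -1 to 1. In form: {"gripper": [gripper, ...], "dp": [[x, y, z], ...], "spin": [spin, ...]}. A call has 1 to 10 rows; each row shifts and turns the commanded pose from where the row before left it, along the tool's axes as they then stand; what a row does not reach is not made up. A row lasts 1/8 s, in which the tool goes at most 62.5 mm and 10.7 degrees, less where a joint would pass 70% of its speed; a pose out of reach is approached as far as the arm can. A call with a number of a shift or a turn outside -1 to 1 is refused whole. A call with a gripper value outside its range is refused whole. The fingers move at their own pace and stop on an object; "grip_force" is the grip in N (left out, the last holds). Time passes only in rows, so rows that do not move let the fingers close. It gives the time, the measured TCP pose, the force, the opening and the grip force at its end, in the units of the state.
- ctrl.observe(): the state, without advancing time (a new reading comes with each control period).
- ctrl.grab_frame(name): name is "scene" or "top" or "wrist"; returns a dict with "img" (400x640x3 uint8, red, green, blue), "camera_matrix" (3x3 intrinsics, pixels), "position" and "orientation" of the camera in the world. Camera axes: x right, y up, looking along -z (the intrinsics and any distortion apply to the point x, -y, -z); pixel columns grow to the right and rows downward; lengths in m; the calibration is good to about 2 mm. A picture is of the moment at which its call begins. There is no depth.
- ctrl.job_done(): hands the job in; it is judged then, once.
Trained networks look in a picture, given as the dict that the camera call returned (one of the last four; its "shot" number tells which), for a name from the list of things; names that differ only in an ending like _2 or _b are one class to them, and where a whole thing is asked for, a point or a joint stands for the part that bears it (a point fixed in the world has none). Each returns a list of dicts, best first, with "conf" (0 to 1); they miss things now and then, are a little off and sometimes report something else, mostly with a low value. They report only what shows in the picture. A call takes as long as a camera call.
- ctrl.boxes_of(label, picture): "location" ([x, y, z] in m, in world coordinates, good to about 4 mm: the middle of the surface that is visible of it).
The state is a dict: "time": time; "qpos": joint angles; "joint_velocities": joint speeds; "joint_efforts": joint torques, N m; "eef_pos": TCP position; "eef_rot": TCP orientation; "force": force on the tool from outside, world axes, zero at the start; "wrist_torque": the same for the moment, N m; "gripper_width": finger opening in m; "grip_force": force on a finger pad.
Only numpy, scipy, OpenCV 4.12 (cv2) and the standard library are available. Lean on these libraries where they do the work, as an engineer would, in place of code of your own. Each camera call takes 0.05 s, during which the arm holds its last target. There are 200 camera calls.

TASK

One of the three black instrument cases on the worktop was left unlatched: its lid stands ajar and its steel catch sticks up. First press that lid fully shut, then fold its catch over and press it down flat onto the lid. Do not knock over or shift the glass flask that stands behind the cases.

Things in the scene. Friction and masses are not known exactly. Their poses are not given: they have to be found in the camera images.
- open_case: the unlatched one of three like black cases in a row, all fixed to the worktop (the other two are latched and do not move). 120 mm deep (x), 160 wide (y), 66 high when shut. Origin: centre of the underside; +x runs from front to rear hinge, +y left seen from the front, z up. Catch pivot at (-70, 0, 71) mm, in front of the front wall; lid hinge line at x 60, z 44 mm.
- case_lid (a joint): its lid, 120 x 160 x 22 mm, hinged along the rear edge. 0 = shut (flat top at 66 mm), positive = open, rad. Starts 0.22 to 0.32 open, front edge 26 to 38 mm up. Stiff hinge: it stays where left; 2 to 3 N near the front edge press it down. The top is free for pressing at y = 15 to 62 mm on either side of the catch.
- case_catch (a joint): its steel catch, a flat lever 48 mm long, 26 wide, 5 thick, turning about the pivot along the case's y. 0 = closed, flat over the lid, pointing to +x, upper face at 74 mm; positive = raised, rad; pi/2 is upright. Starts at 1.2 to 1.45, stops at 1.5. Pushed from the front with 1 to 2 N it tips to +x over the lid. Stiff: it stays where left, so press it right down.
- flask: loose conical glass flask, 56 mm wide, 120 mm high, standing behind the cases, not to be disturbed. Origin: centre of its underside, z up.

How it is judged:
On the way, in this order (a step that is already met when the one before it is completed fails the run):
1. the lid is pressed shut while the catch still stands up (value of joint case_lid below 0.08 rad and value of joint case_catch above 0.8 rad), for 0.2 s.
2. the catch is folded flat on the shut lid (value of joint case_lid below 0.08 rad and value of joint case_catch below 0.17 rad), for 0.2 s.
At the end, for the whole second after the job is handed in: The lid is shut to within 0.08 rad (about 10 mm at its front edge), the catch lies flat on it to within 0.17 rad and is at rest, and the flask stands upright within 30 mm of where it was (all of step 2 and velocity of joint case_catch below 0.1 rad/s and distance of flask from where it was at the start of the episode below 0.03 m and angle between flask's own z axis and vertical below 0.2 rad); the robot touches nothing.
It fails at once if the flask is knocked over or shifted by more than 30 mm (distance of flask from where it was at the start of the episode above 0.03 m or angle between flask's own z axis and vertical above 0.3 rad).
It also fails if it takes over 29 s, if anything falls off the work surface, if the arm or the gripper's body presses on something with over 40 N, if the wrist force passes 120 N, or if a joint passes its speed limit or range.

## Working session

There is one attempt and no reset: what is moved stays moved. The work goes in short steps, Python scripts to look and compute and a tool call to move; the robot and the scene stay as the last step left them, time stands still between calls to the robot, and variables do not carry over. Pictures are saved under pics/ and viewed, at most 10 in all, crops included, and the job is handed in when it is done.

Besides the shell and the picture viewer there is one more tool, called after ">>>" by a JSON object that holds its "op" and its "data". arm_command: Moves the arm, as the interface text tells. Its arguments: {"type":"object","properties":{"gripper":{"type":"array","items":{"type":"number"}},"dp":{"type":"array","items":{"type":"array","items":{"type":"number"}}},"spin":{"type":"array","items":{"type":"number"}},"grip_force":{"type":"number"}},"required":["gripper","dp","spin"]}

```bash
mkdir -p pics; cat > h.py <<'E'
import numpy as np, cv2
from bench import ctrl
from scipy.spatial.transform import Rotation as R
def rot(o):
    o=np.array(o,float)
    return o if o.shape==(3,3) else (R.from_rotvec(o).as_matrix() if o.size==3 else None)
def shot(n,fn=None):
    f=ctrl.grab_frame(n)
    if fn: cv2.imwrite('pics/'+fn,f['img'][:,:,::-1])
    return f
def pix2plane(f,u,v,z):
    K=np.array(f['camera_matrix']);d=np.linalg.inv(K)@[u,v,1];d=rot(f['orientation'])@(d*[1,-1,-1])
    p=np.array(f['position']);return p+d*(z-p[2])/d[2]
def proj(f,P):
    c=rot(f['orientation']).T@(np.array(P)-f['position']);c=c*[1,-1,-1];q=np.array(f['camera_matrix'])@c;return q[:2]/q[2]
E
python3 - <<'E'
from h import *
print(ctrl.observe())
for n in('scene','top'):
    f=shot(n,n+'1.png');print(n,f['position'],f['orientation'],[k for k in f])
    for l in('open_case','case_lid','case_catch','flask'):
        print(l,[(np.round(b['location'],3),round(b['conf'],2)) for b in ctrl.boxes_of(l,f)])
E
```

```text
{'time': 0.0, 'qpos': array([-1.25395887e+00,  2.41438030e-01,  3.72342307e-03,  1.33520667e+00,
        1.60491490e-05,  1.57080789e+00]), 'joint_velocities': array([-3.20779468e-05, -7.64980461e-04,  5.14699997e-04,  5.36232333e-04,
       -3.33842164e-04,  1.13847696e-03]), 'joint_efforts': array([ 3.17159402e-04, -3.72320688e+01,  2.52406651e+01,  1.69512222e-02,
       -5.71648764e-05, -4.24985657e-06]), 'eef_pos': array([ 0.15558804, -0.47450708,  0.23040015]), 'eef_rot': array([-3.10018181e+00, -4.95258641e-01,  5.01360387e-04]), 'force': array([-0.85138862,  0.26084321,  0.42703846]), 'wrist_torque': array([ 0.03469682, -0.05089625, -0.01158284]), 'grip_force': 0.0, 'gripper_width': 0.08549267707730393}
scene [0.21679224 0.58172141 0.5644213 ] [ 0.3564471  -1.2929274  -2.28922898] ['img', 'camera_matrix', 'position', 'orientation', 'shot']
open_case [(array([ 0.564, -0.053,  0.068]), 0.69), (array([ 0.582, -0.059,  0.085]), 0.28)]
case_lid [(array([ 0.578, -0.062,  0.086]), 0.77)]
case_catch [(array([ 0.524, -0.069,  0.094]), 0.7)]
flask [(array([ 0.719, -0.112,  0.053]), 0.63)]
top [ 0.50674768 -0.10331976  0.94630297] [ 0.07398594 -0.08002228 -1.58643881] ['img', 'camera_matrix', 'position', 'orientation', 'shot']
open_case [(array([ 0.579, -0.088,  0.081]), 0.87)]
case_lid [(array([ 0.589, -0.09 ,  0.086]), 0.95)]
case_catch [(array([ 0.522, -0.077,  0.101]), 0.52)]
flask [(array([ 0.716, -0.124,  0.052]), 0.58)]
```

View pics/scene1.png

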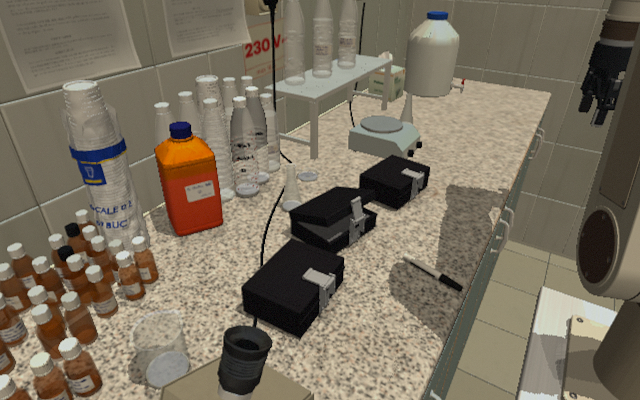

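View pics/top1.png

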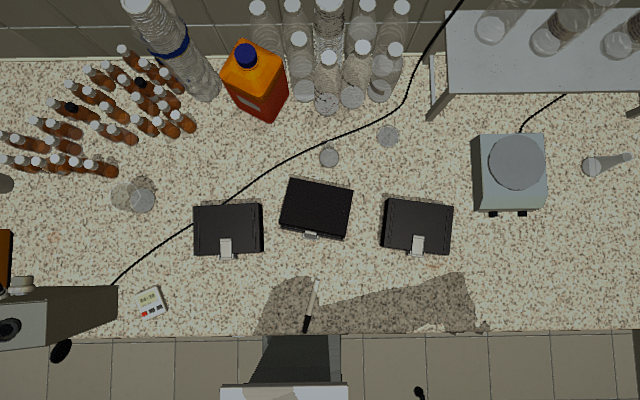

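The scene picture shows the middle case ajar at about (335,215), with its catch up at (357,208). In the top view it covers (280–353, 178–240) and the flask stands at (329,157). I'll enlarge both views to read off the corners.

```bash
python3 - <<'E'
import cv2,numpy as np
a=cv2.imread('pics/top1.png')[165:255,265:370]; b=cv2.imread('pics/scene1.png')[175:265,275:390]
a=cv2.convertScaleAbs(a,alpha=1.8,beta=20);b=cv2.convertScaleAbs(b,alpha=1.8,beta=20)
f=lambda i:cv2.resize(i,(0,0),fx=6,fy=6,interpolation=cv2.INTER_CUBIC)
cv2.imwrite('pics/c1.png',f(a));cv2.imwrite('pics/c2.png',f(b))
E
```

```text
(no output)
```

View pics/c1.png

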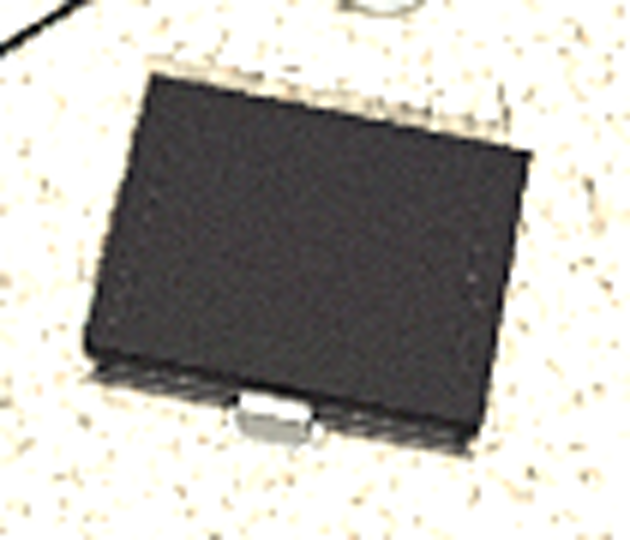

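View pics/c2.png

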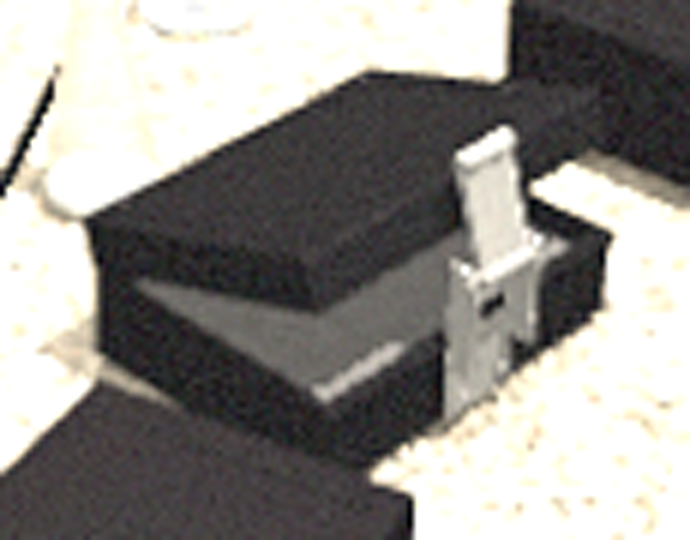

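Both crops show the lid corners, catch tip and pivot clearly. I'll fit the case pose and both joint angles to them.

```bash
cat > fit.py <<'E'
from h import *
from scipy.optimize import least_squares
fs,ft=shot('scene'),shot('top')
def lid(a,x,y):  # lid top point, x at shut
    dx,dz=x-.06,.022; c,s=np.cos(a),np.sin(a)   # opening lifts the front (dx<0)
    return [.06+dx*c+dz*s, y, .044-dx*s+dz*c]
def cat(b,r,h=0): return [-.07+r*np.cos(b)-h*np.sin(b),0,.071+r*np.sin(b)+h*np.cos(b)]
def W(p,q): c,s=np.cos(p[2]),np.sin(p[2]);return [p[0]+c*q[0]-s*q[1],p[1]+s*q[0]+c*q[1],q[2]]
L=lambda x,y:lambda p:lid(p[3],x,y)
obs=[(ft,(290.3,177.5),L(.06,.08)),(ft,(353.3,190.5),L(.06,-.08)),(ft,(344.7,235.8),L(-.06,-.08)),(ft,(280,223.3),L(-.06,.08)),
(fs,(290,211.7),L(.06,.08)),(fs,(336.3,187),L(.06,-.08)),(fs,(375,190.8),L(-.06,-.08)),(fs,(327.5,218.3),L(-.06,.08)),
(fs,(335.8,252.5),lambda p:[-.06,.08,0]),(fs,(355.8,199.2),lambda p:cat(p[4],.048)),(fs,(358.3,219.2),lambda p:[-.07,0,.071]),(ft,(310.8,232.5),lambda p:cat(p[4],.048))]
fun=lambda p:np.concatenate([proj(f,W(p,g(p)))-np.array(u) for f,u,g in obs])
s=least_squares(fun,[.58,-.085,-.2,.27,1.3],loss='soft_l1')
print(np.round(s.x,4));print(np.round(s.fun.reshape(-1,2) if 0 else fun(s.x).reshape(-1,2),1))
p=s.x
for n,q in dict(pressL=[-.045,.035,.066],pressLopen=lid(p[3],-.045,.035),pressR=lid(p[3],-.045,-.035),piv=[-.07,0,.071],tip=cat(p[4],.048)).items():
    w=W(p,q);print(n,np.round(w,4),np.hypot(w[0],w[1]))
print('flask',pix2plane(ft,329,157,.06))
f=shot('wrist','w1.png')
E
python3 fit.py; python3 -c "
from h import *
o=ctrl.observe();print(rot(o['eef_rot']).round(3))"
```

```text
[ 0.5815 -0.0901 -0.2085  0.2861  1.2633]
[[-1.5 -0. ]
 [-0.2 -0.6]
 [ 0.6  0.4]
 [-2.4 -0.2]
 [-0.8 -1.2]
 [ 0.8 -2.1]
 [ 1.  -0.9]
 [ 0.3  0.5]
 [-5.2  6.9]
 [ 0.4 -1.7]
 [ 1.9 -0.9]
 [-0.2 -0.3]]
pressL [ 0.5448 -0.0466  0.066 ] 0.5467377045908338
pressLopen [ 0.555  -0.0487  0.0947] 0.5571355998620704
pressR [ 0.5405 -0.1172  0.0947] 0.553072115260953
piv [ 0.513  -0.0756  0.071 ] 0.5185913603105706
tip [ 0.5273 -0.0786  0.1167] 0.533091282490967
flask [ 0.71342583 -0.12491822  0.06      ]
[[ 0.95   0.312  0.   ]
 [ 0.312 -0.95  -0.   ]
 [-0.     0.    -1.   ]]
```

The fit is consistent apart from the hidden base corner: yaw -0.21, lid 0.286, catch 1.26. Next I'll close the fingers, align the tool with the case and move over the left side of the lid.

>>> {"op": "arm_command", "data": {"gripper": [-1, -1, -1, -1, -1, -1, -1, -1, -1, -1], "dp": [[0, 0, 0], [0, 0, 0], [0, 0, 0], [0.3, -0.52, 0], [0.3, -0.52, 0], [0.3, -0.52, 0], [0.3, -0.52, 0], [0.3, -0.52, 0], [0.3, -0.52, 0], [0, 0, 0]], "spin": [0.028, 0.028, 0.028, 0, 0, 0, 0, 0, 0, 0]}}

```text
time: 1.9
eef_pos: [0.3383, -0.2727, 0.2315]
eef_rot: [-3.125, 0.323, -0.001]
force: [-1.1, 0.2, 0.9]
gripper_width: -0.0
grip_force: 0.0
```

>>> {"op": "arm_command", "data": {"gripper": [-1, -1, -1, -1, -1, -1, -1, -1, -1, -1], "dp": [[0.3, -0.52, 0], [0.3, -0.52, 0], [0.3, -0.52, 0], [0.3, -0.52, 0], [0.3, -0.52, 0], [0.3, -0.52, 0], [0.3, -0.52, 0], [0, 0, 0], [0, 0, 0], [0, 0, 0]], "spin": [0, 0, 0, 0, 0, 0, 0, 0, 0, 0]}}

```text
time: 3.15
eef_pos: [0.54, -0.077, 0.232]
eef_rot: [-3.103, 0.244, -0.002]
force: [-0.6, 0.5, 0.8]
gripper_width: 0.0001
grip_force: 0.0
```

```bash
cat > where.py <<'E'
from h import *
o=ctrl.observe();p=np.array(o['eef_pos']);c,s=np.cos(-.2085),np.sin(-.2085)
d=p-[.5815,-.0901,0];M=rot(o['eef_rot'])
print('t',o['time'],'case xyz mm',np.round(1000*np.array([c*d[0]+s*d[1],-s*d[0]+c*d[1],p[2]]),1),'yaw',np.arctan2(M[1,0],M[0,0]),'F',np.round(o['force'],1),'w',o['gripper_width'])
for l in ('case_lid','case_catch','flask'): pass
E
python3 where.py; python3 -c "
from h import *
f=shot('scene','s2.png');print([ (b['location'],b['conf']) for b in ctrl.boxes_of('case_catch',f)])
cv2.imwrite('pics/s2c.png',cv2.resize(f['img'][110:290,230:430,::-1],(800,720))[:600])"
```

```text
t 3.15 case xyz mm [-43.3   4.2 232. ] yaw -0.1568686999367669 F [-0.6  0.5  0.8] w 6.279734987224579e-05
[([0.5261, -0.0709, 0.0911], 0.57)]
```

View pics/s2c.png

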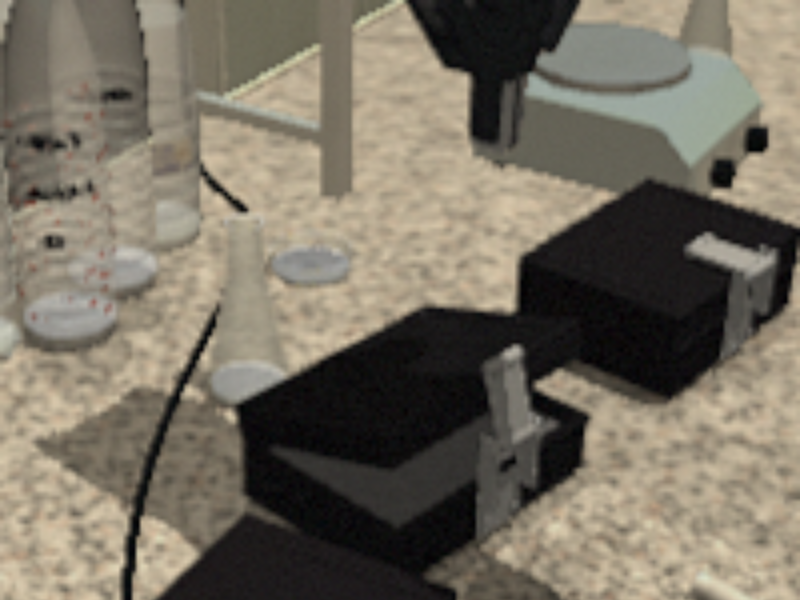

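The gripper has stopped at case y 4 mm, above and clear of the catch; the open lid is at crop (400,380) and the flask is untouched. I'll finish the alignment, then press.

>>> {"op": "arm_command", "data": {"gripper": [-1, -1, -1, -1, -1, -1, -1, -1], "dp": [[0, 0, 0], [0.09, -0.3, 0], [0.09, -0.3, 0], [0, 0, 0], [0, 0, 0.5], [0, 0, 0.5], [0, 0, 0.4], [0, 0, 0]], "spin": [0.008, 0, 0, 0, 0, 0, 0, 0]}}

```text
time: 4.25
eef_pos: [0.5541, -0.0643, 0.1265]
eef_rot: [-3.073, 0.227, 0.006]
force: [-0.4, 0.5, 0.7]
gripper_width: -0.0003
grip_force: 0.0
```

```bash
python3 where.py
```

```text
t 4.25 case xyz mm [-32.2  19.5 126.5] yaw -0.1469081130796777 F [-0.4  0.5  0.7] w -0.00031924501650162777
```

```bash
python3 -c "
from h import *
o=ctrl.observe();print(o['qpos'].round(3),o['joint_velocities'].round(3));print(rot(o['eef_rot']).round(3));print(o['joint_efforts'].round(1),o['wrist_torque'])"
```

```text
[-0.148  0.425 -0.015  1.14   0.059  3.141] [-0.003 -0.036  0.072  0.03   0.001  0.001]
[[ 0.989 -0.147  0.   ]
 [-0.146 -0.987  0.06 ]
 [-0.009 -0.059 -0.998]]
[  0.  -43.3  23.   -0.4   0.2  -0. ] [-0.03688123  0.06357653 -0.00392131]
```

>>> {"op": "arm_command", "data": {"gripper": [-1, -1, -1, -1], "dp": [[0, 0, 0], [0, 0, 0], [0, 0, 0], [0, 0, 0]], "spin": [0, 0, 0, 0]}}

```text
time: 4.75
eef_pos: [0.5567, -0.0651, 0.1298]
eef_rot: [-3.074, 0.227, -0.005]
force: [-0.1, 0.1, -0.0]
gripper_width: -0.0004
grip_force: 0.0
```

```bash
python3 where.py; python3 -c "
from h import *
o=ctrl.observe();print(o['qpos'].round(3),o['joint_velocities'].round(3))"
```

```text
t 4.75 case xyz mm [-29.4  19.4 129.8] yaw -0.14759236285859348 F [-0.1  0.1 -0. ] w -0.00035869098877855225
[-0.149  0.422 -0.011  1.139  0.06   3.141] [ 0.     0.004 -0.006 -0.002 -0.     0.001]
```

Joint 6 was at its limit. A quarter turn back is free and also keeps the wide knuckles away from the catch.

>>> {"op": "arm_command", "data": {"gripper": [-1, -1, -1, -1, -1, -1, -1, -1, -1, -1], "dp": [[0, 0, -0.4], [0, 0, 0], [0, 0, 0], [0, 0, 0], [0, 0, 0], [0, 0, 0], [0, 0, 0], [0, 0, 0], [0, 0, 0], [0, 0, 0]], "spin": [0, -0.027, -0.027, -0.027, -0.027, -0.027, -0.027, -0.027, -0.027, -0.027]}}

```text
time: 6.0
eef_pos: [0.5562, -0.0668, 0.1592]
eef_rot: [-2.386, -1.979, -0.067]
force: [-0.6, 0.2, 0.1]
gripper_width: 0.0001
grip_force: 0.0
```

```bash
python3 where.py; python3 -c "
from h import *
o=ctrl.observe();print(o['qpos'].round(3));print(rot(o['eef_rot']).round(3))"
```

```text
t 6.0 case xyz mm [-29.6  17.6 159.2] yaw 1.3846375699744002 F [-0.6  0.2  0.1] w 0.00010752632853734555
[-0.152  0.4    0.037  1.21   0.06   1.605]
[[ 0.185  0.983  0.007]
 [ 0.981 -0.185  0.059]
 [ 0.059 -0.004 -0.998]]
```

>>> {"op": "arm_command", "data": {"gripper": [-1, -1, -1, -1, -1, -1, -1, -1, -1, -1], "dp": [[0.29, 0, 0], [0, 0, 0], [0, 0, 0.3], [0, 0, 0.3], [0, 0, 0.25], [0, 0, 0.1], [0, 0, 0.1], [0, 0, 0.1], [0, 0, 0.05], [0, 0, 0]], "spin": [0, 0, 0, 0, 0, 0, 0, 0, 0, 0]}}

```text
time: 7.25
eef_pos: [0.5609, -0.0401, 0.0702]
eef_rot: [-2.391, -1.972, -0.066]
force: [-0.2, -0.5, 0.4]
gripper_width: -0.0004
grip_force: 0.0
```

```bash
python3 where.py
```

```text
t 7.25 case xyz mm [-30.5  44.7  70.2] yaw 1.3791580129861347 F [-0.2 -0.5  0.4] w -0.0003530036931725303
```

>>> {"op": "arm_command", "data": {"gripper": [-1, -1, -1], "dp": [[0, 0, 0.05], [0, 0, 0.03], [0, 0, 0]], "spin": [0, 0, 0]}}

```text
time: 7.62
eef_pos: [0.5612, -0.0398, 0.0662]
eef_rot: [-2.392, -1.973, -0.068]
force: [-4.0, -0.6, 10.4]
gripper_width: -0.0
grip_force: 5.3
```

```bash
python3 where.py;  python3 -c "
from h import *
f=shot('scene')
cv2.imwrite('pics/s3c.png',cv2.resize(f['img'][150:290,240:430,::-1],(760,560)))"
```

```text
t 7.625 case xyz mm [-30.2  45.   66.2] yaw 1.3790987473327863 F [-4.  -0.6 10.4] w -4.043490240176376e-05
```

View pics/s3c.png

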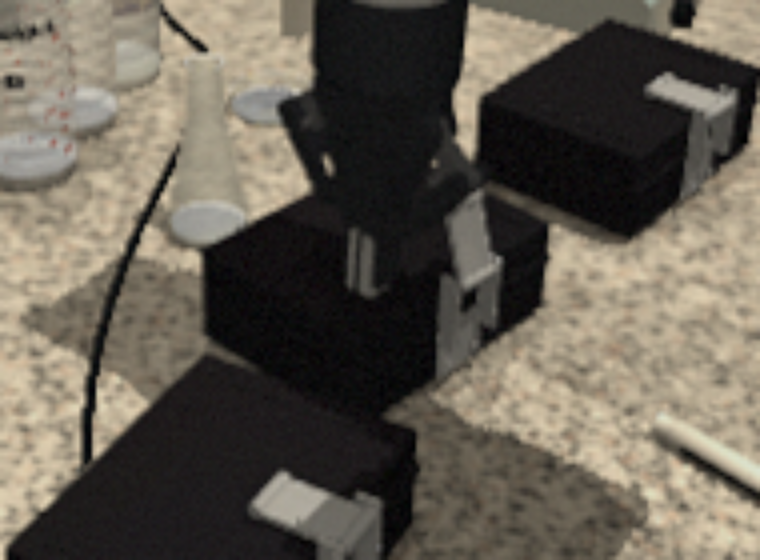

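The lid is flat shut under 10 N, with the catch still up at crop (470,235) and the flask untouched. Next I'll lift, come round to the front of the catch and push it over.

>>> {"op": "arm_command", "data": {"gripper": [-1, -1, -1, -1, -1, -1, -1, -1, -1, -1], "dp": [[0, 0, -0.3], [0, 0, -0.5], [0, 0, -0.5], [0, 0, 0], [-0.19, -0.31, 0], [-0.19, -0.31, 0], [-0.19, -0.31, 0], [0, 0, 0], [0, 0, 0], [0, 0, 0]], "spin": [0, 0, 0, 0, 0, 0, 0, 0, 0, 0]}}

```text
time: 8.93
eef_pos: [0.4845, -0.0739, 0.1593]
eef_rot: [-2.391, -1.973, -0.067]
force: [0.4, 0.4, -0.6]
gripper_width: -0.0002
grip_force: 0.0
```

```bash
python3 where.py;  python3 -c "
from h import *
f=shot('scene')
cv2.imwrite('pics/s4c.png',cv2.resize(f['img'][130:270,260:450,::-1],(760,560)))"
```

```text
t 8.925 case xyz mm [-98.3  -4.2 159.3] yaw 1.3797063522258932 F [ 0.4  0.4 -0.6] w -0.00017471264669771157
```

View pics/s4c.png

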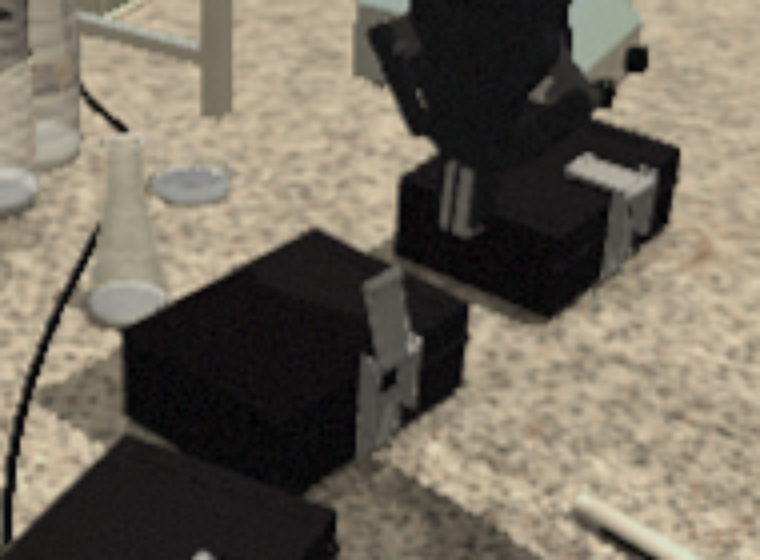

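The lid is shut, the catch is upright at crop (385,310), and the gripper is in front of it and above. Now down and push.

>>> {"op": "arm_command", "data": {"gripper": [-1, -1, -1, -1, -1, -1, -1, -1, -1, -1], "dp": [[0, 0, 0.4], [0, 0, 0.38], [0, 0, 0], [0, 0.12, 0], [0, 0.12, 0], [0, 0.12, 0], [0, 0.12, 0], [0, 0.12, 0], [0, 0.12, 0], [0, 0, 0]], "spin": [0, 0, 0, 0, 0, 0, 0, 0, 0, 0]}}

```text
time: 10.22
eef_pos: [0.5379, -0.0811, 0.1008]
eef_rot: [-2.392, -1.972, -0.067]
force: [-0.5, 0.0, 0.4]
gripper_width: -0.0
grip_force: 0.0
```

```bash
python3 where.py
```

```text
t 10.225 case xyz mm [-44.5  -0.2 100.8] yaw 1.3791304782492901 F [-0.5  0.   0.4] w -3.3756134593347935e-05
```

>>> {"op": "arm_command", "data": {"gripper": [-1, -1, -1, -1, -1, -1, -1, -1], "dp": [[0, 0.05, 0], [0, 0.05, 0.05], [0, 0, 0.08], [0, 0, 0.08], [0, 0, 0.08], [0, 0, 0.04], [0, 0, 0.04], [0, 0, 0]], "spin": [0, 0, 0, 0, 0, 0, 0, 0]}}

```text
time: 11.22
eef_pos: [0.5448, -0.0809, 0.0738]
eef_rot: [-2.392, -1.972, -0.067]
force: [-1.3, -0.6, 3.3]
gripper_width: 0.0002
grip_force: 2.1
```

```bash
python3 where.py
```

```text
t 11.225 case xyz mm [-37.8   1.4  73.8] yaw 1.378979283764072 F [-1.3 -0.6  3.3] w 0.00021545810406810423
```

Contact is at the expected height. I'll press about 1.5 mm more, then lift away.

>>> {"op": "arm_command", "data": {"gripper": [-1, -1, -1], "dp": [[0, 0, 0.02], [0, 0, 0], [0, 0, 0]], "spin": [0, 0, 0]}}

```text
time: 11.6
eef_pos: [0.5449, -0.0809, 0.0735]
eef_rot: [-2.393, -1.973, -0.068]
force: [-2.3, -0.1, 11.4]
gripper_width: 0.0001
grip_force: 5.7
```

>>> {"op": "arm_command", "data": {"gripper": [-1, -1, -1, -1, -1], "dp": [[0, 0, -0.2], [0, 0, -0.5], [0, 0, -0.5], [0, 0, 0], [0, 0, 0]], "spin": [0, 0, 0, 0, 0]}}

```text
time: 12.22
eef_pos: [0.5436, -0.0858, 0.1612]
eef_rot: [-2.391, -1.972, -0.066]
force: [0.1, 0.1, -0.6]
gripper_width: 0.0
grip_force: 0.0
```

```bash
python3 where.py;  python3 -c "
from h import *
f=shot('scene')
cv2.imwrite('pics/s5c.png',cv2.resize(f['img'][150:290,240:430,::-1],(760,560)))"
```

```text
t 12.225 case xyz mm [-38.   -3.7 161.2] yaw 1.3790863726187594 F [ 0.1  0.1 -0.6] w 4.5654301350577646e-07
```

View pics/s5c.png

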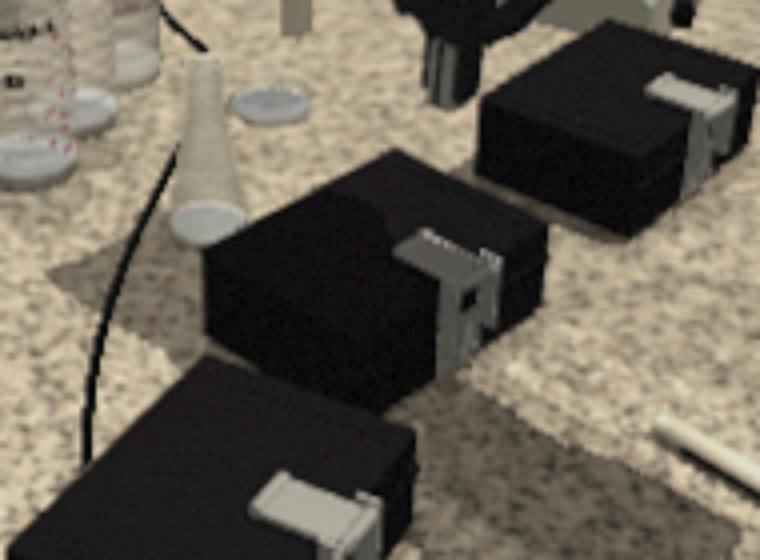

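The catch now lies flat at crop (445,250), like those on the other two cases. The lid is shut, the flask hasn't moved and the gripper is clear.

```bash
python3 -c "
from bench import ctrl
print(ctrl.job_done())"
```

```text
the job is handed in; nothing more can be done
None
```

The lid was pressed shut and the catch folded flat onto it; the flask stayed where it was in the pictures, and I handed the job in after about 12 s of the 29 s allowed (the hand-in returned no verdict).

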